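Latch the long flow insert into its dock and tug to check

ROBOT

A 6-joint arm with a two-finger parallel gripper is mounted at the origin on the work surface. World frame = base frame: x ahead of the robot, y to its left, z up, the work surface at z = 0. Lengths are in mm, angles in degrees, forces in N, time in s.
With the tool pointing down it reaches from about 200 to 875 mm from the base axis. Payload 3.4 kg.
Tool frame: the origin (TCP) lies between the finger pads; the fingertips stand 19 mm ahead of it and the grasp point (between the pads) is the TCP; x points along the fingers, y is the direction in which the jaws open and shut, and the axes are right-handed (so a half turn about x gives the same grasp; the last joint's range is limited). The gripper opens to 94 mm and grips with 3 to 60 N. Pads are 16 mm wide; open, the fingers measure 119 mm over their backs; the gripper's body (75 mm by 177 mm) begins 78 mm behind the grasp point.
Start: joints at [-79.297, 15.808, 86.224, -0, 77.962, -6.933], TCP at [174.203, -548.012, 224.493] pointing down, gripper open.
Joint ranges: [-165.64, 165.64], [-43.16, 119.46], [12.63, 154.43], [-67.54, 247.53], [6.08, 155.33], [-154.97, 154.97]. Speed limits (degrees/s): [147.25, 147.25, 180, 180, 180, 180].

INTERFACE

Orientations are given as a 3x3 rotation matrix whose columns are the frame's x, y, z axes.
In Python, from rig import manip gives the robot as it stands.
- The arm moves only by the tool step_arm, never from a script. Its argument "moves" is a list of rows, each an object with "dp": the shift along the tool's x, y, z in mm, a list of three; "delta_rot": the turn, a rotation vector about the tool's x, y, z in rad, a list of three. A call has 1 to 20 rows; each row shifts and turns the commanded pose from where the row before left it, along the tool's axes as they then stand; what a row does not reach is not made up. A row lasts 1/10 s, in which the tool goes at most 50 mm and 8.59 degrees, less where a joint would pass 70% of its speed; a pose out of reach is approached as far as the arm can. A call is refused whole if a number of a shift passes 50 or a number of a turn 0.15, either way. A call with a gripper value outside its range is refused whole. "hand" is the finger opening in mm, from 0 to 94, set as the call begins (left out, the last holds). The fingers move at their own pace and stop on an object; the grip force is fixed at half the most. Time passes only in rows, so rows that do not move let the fingers close. It gives the time, the measured TCP pose, the force and the opening at its end, in the units of the state.
- manip.state(): the state, without advancing time (a new reading comes with each control period).
- manip.grab_frame(name): name is "side" or "top" or "wrist"; returns a dict with "img" (400x640x3 uint8, blue, green, red), "K" (3x3 intrinsics, pixels), "xyz" and "orientation" of the camera in the world. Camera axes: x right, y down, z forward; pixel columns grow to the right and rows downward; lengths in mm; the calibration is good to about 2 mm. A picture is of the moment at which its call begins. There is no depth.
- manip.sign_off(): hands the job in, once; it reports no verdict.
Trained networks look in a picture, given as the dict that the camera call returned (one of the last four; its "shot" number tells which), for a name from the list of things; names that differ only in an ending like _2 or _b are one class to them, and where a whole thing is asked for, a point or a joint stands for the part that bears it (a point fixed in the world has none). Each returns a list of dicts, best first, with "confidence" (0 to 1); they miss things now and then, are a little off and sometimes report something else, mostly with a low value. They report only what shows in the picture. A call takes as long as a camera call.
- manip.search_frame(picture, target): "bbox" ([left, top, width, height] as shares, 0 to 1, of the picture: columns of its width, rows of its height, round what is visible of it).
- manip.tip_of(picture, target): "centre" ([row, column] as shares, 0 to 1, of the picture: columns of its width, rows of its height: a listed point, or the origin of a listed thing).
The state is a dict: "time": time; "joint_positions": joint angles; "joint_vel": joint speeds; "effort": joint torques, N m; "position": TCP position; "orientation": TCP orientation; "force": force on the tool from outside, world axes, zero at the start; "torque": the same for the moment, N m; "opening": finger opening in mm.
Only numpy, scipy, OpenCV 4.12 (cv2) and the standard library are available. Lean on these libraries where they do the work, as an engineer would, in place of code of your own. Each camera call takes 0.05 s, during which the arm holds its last target.

TASK

Put the long metal insert with notched ends into the slot of the dock and press it down until it is fully home and the spring catches snap over it. Then pull it straight up by its handle and hold the pull for a moment to confirm that it is latched; if it lifts free, seat it again and repeat. Leave it latched, fully home and released, and leave the round insert and the short insert where they stand.

Things in the scene. Friction and masses are not known exactly. Their poses are not given: they have to be found in the camera images.
- insert: long loose aluminium block 80 (own x) x 40 (y) x 60 mm tall, upright, about 0.22 kg; ends notched at 22-40 mm height, lowest 10 mm tapering to 64 x 28. Black bridge handle on top: bar along x, 70 long, 14 thick, 84-100 mm above the underside, a 10 mm post at each end, open under it. Origin: centre of underside, z up. A half turn about z makes no difference.
- dock: fixed plate 220 (own x) x 150 mm with black block; slot 84 (x) x 44, grey funnel mouth 108 x 68, 79 mm high. Origin: on the bench under the slot's centre. Insert's x goes along dock's x; home, its underside is 25 mm above the origin. Set in, it rests on 2 catches 20-30 mm short and lifts out freely; 10-15 N pushes it past. Latched, it rises 4 mm loosely, 10 more against 3-9 N, then stops.
- round_insert: bystander: a round aluminium insert, 56 mm across and 60 mm tall, with a similar black bridge handle (50 mm bar) up to 100 mm. Origin: centre of the underside.
- short_insert: bystander: a short aluminium insert, 50 by 40 mm and 60 mm tall, plain ends, with a similar black bridge handle (48 mm bar) up to 100 mm. Origin: centre of the underside.

How it is judged:
By the outcome, as a careful person would: the job done as asked, in the order asked, and still so for the second after the job is handed in, with the robot touching nothing.
It also fails if it takes over 40 s, if anything falls off the work surface, if the arm or the gripper's body presses on something with over 40 N, if the wrist force passes 120 N, or if a joint passes its speed limit or range.

## Working session

There is one attempt and no reset: what is moved stays moved. The work goes in short steps, Python scripts to look and compute and a tool call to move; the robot and the scene stay as the last step left them, time stands still between calls to the robot, and variables do not carry over. Pictures are saved under pics/ and viewed, and the job is handed in when it is done.

Besides the shell and the picture viewer there is one more tool, called as name(argument=value, ...) on one line, values as JSON. step_arm: Moves the arm, as the interface text tells. Its arguments: {"type":"object","properties":{"moves":{"type":"array"},"hand":{"type":"number"}},"required":["moves"]}

```bash
mkdir -p pics; cat > h.py <<'E'
import numpy as np, cv2
from rig import manip
def shot(n,fn):
    p=manip.grab_frame(n); cv2.imwrite('pics/'+fn+'.png',p['img']); return p
def ray(p,u,v):
    d=np.linalg.inv(np.array(p['K']))@[u,v,1]; d=np.array(p['orientation'])@d
    return np.array(p['xyz']),d
def atz(p,u,v,z):
    c,d=ray(p,u,v); return c+d*(z-c[2])/d[2]
def proj(p,X):
    q=np.array(p['K'])@(np.array(p['orientation']).T@(np.asarray(X,float)-p['xyz'])); return q[:2]/q[2]
E
python3 - <<'E'
from h import *
np.set_printoptions(precision=3,suppress=True)
for n in ['top','side']:
    p=shot(n,n+'0'); print(n,p['xyz'],np.array(p['orientation']).round(3).tolist(),np.array(p['K']).round(1).tolist())
    for t in ['insert','dock','round_insert','short_insert']:
        print(t,[(np.round(np.array(d['bbox'])*[640,400,640,400],0).tolist(),round(d['confidence'],2)) for d in manip.search_frame(p,t)][:2])
        print('  tip',[( (d['centre'][1]*640,d['centre'][0]*400),round(d['confidence'],2),atz(p,d['centre'][1]*640,d['centre'][0]*400,0)) for d in manip.tip_of(p,t)][:2])
print(manip.state())
E
```

```text
top [442.107 -40.741 852.043] [[0.006, -0.988, 0.152], [-1.0, -0.007, -0.007], [0.007, -0.152, -0.988]] [[407.0, 0.0, 328.4], [0.0, 407.0, 197.4], [0.0, 0.0, 1.0]]
insert [([342.0, 131.0, 40.0, 43.0], 0.92)]
  tip [((359.872, 162.08), 0.89, array([ 650.174, -113.53 ,    0.   ]))]
dock [([161.0, 124.0, 98.0, 123.0], 0.64)]
  tip [((212.928, 182.20000000000002), 0.68, array([603.959, 199.314,   0.   ]))]
round_insert [([326.0, 221.0, 28.0, 29.0], 0.66)]
  tip [((337.08799999999997, 234.60000000000002), 0.87, array([494.443, -64.96 ,   0.   ])), ((362.36800000000005, 161.4), 0.51, array([ 651.713, -118.906,    0.   ]))]
short_insert [([439.0, 208.0, 37.0, 33.0], 0.85)]
  tip [((449.408, 225.68), 0.83, array([ 514.592, -300.89 ,    0.   ]))]
side [153.785 629.729 621.077] [[-0.844, -0.344, 0.412], [-0.537, 0.513, -0.67], [0.019, -0.786, -0.617]] [[469.8, 0.0, 313.2], [0.0, 469.8, 197.3], [0.0, 0.0, 1.0]]
insert [([280.0, 126.0, 31.0, 51.0], 0.63)]
  tip [((296.128, 169.52), 0.88, array([ 657.481, -110.305,    0.   ]))]
dock [([151.0, 211.0, 145.0, 91.0], 0.83)]
  tip [((228.99200000000002, 262.40000000000003), 0.55, array([592.935, 201.784,   0.   ]))]
round_insert [([337.0, 165.0, 30.0, 48.0], 0.91)]
  tip [((350.52799999999996, 206.4), 0.72, array([487.206, -62.041,   0.   ]))]
short_insert [([383.0, 112.0, 22.0, 45.0], 0.97)]
  tip [((390.272, 152.8), 0.77, array([ 506.716, -298.785,    0.   ]))]
{'time': 0.9, 'joint_positions': array([-79.298,  15.806,  86.223,   0.002,  77.963,  -6.934]), 'joint_vel': array([ 0.044,  0.092, -0.026, -0.069, -0.011,  0.026]), 'effort': array([ -0.   , -40.445, -23.75 ,   0.07 ,   0.025,  -0.   ]), 'position': array([ 174.207, -548.017,  224.524]), 'orientation': array([[ 0.   ,  0.303, -0.953],
       [-0.   , -0.953, -0.303],
       [-1.   ,  0.   , -0.   ]]), 'force': array([-0.328, -0.408,  0.485]), 'torque': array([ 0.018, -0.009, -0.006]), 'opening': 93.87087665917406}
```

```bash
python3 - <<'E'
import cv2,numpy as np
a=cv2.imread('pics/top0.png'); 
c=a[110:260,150:490]; cv2.imwrite('pics/top0z.png',cv2.resize(c,None,fx=2.35,fy=2.35,interpolation=3))
l=cv2.resize(a[115:255,150:270],None,fx=3.3,fy=3.3,interpolation=3);r=cv2.resize(a[120:190,330:390],None,fx=6.6,fy=6.6,interpolation=3)
cv2.imwrite('pics/top0y.png',np.hstack([l,r]))
b=cv2.imread('pics/side0.png');cv2.imwrite('pics/side0z.png',cv2.resize(b[100:310,140:420],None,fx=2.8,fy=2.8,interpolation=3))
E
```

```text
(no output)
```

View pics/top0y.png

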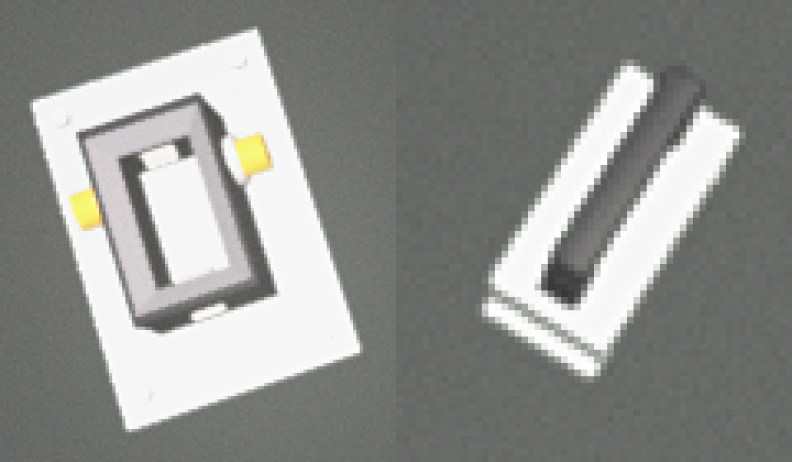

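View pics/side0z.png

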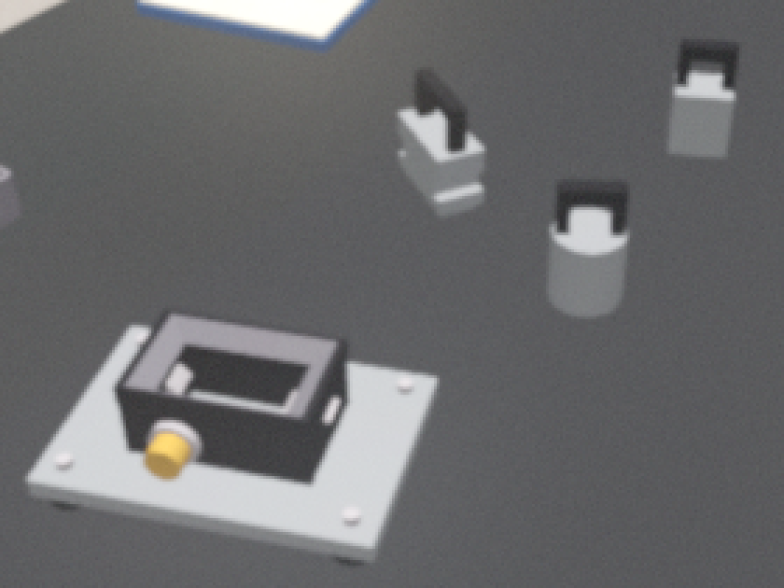

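View pics/top0.png

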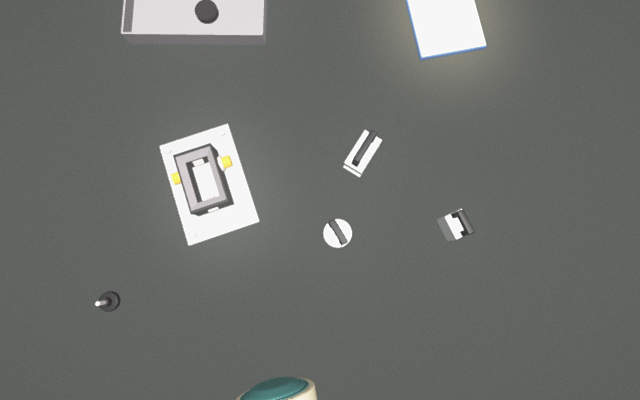

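The top view shows the insert at about pixel (362,152) and the dock mouth at about (203,180). The side view has both inserts standing clear of the dock. Next I'll compute poses from the corners.

```bash
python3 - <<'E'
from h import *
np.set_printoptions(precision=1,suppress=True)
p=manip.grab_frame('top')
def s(c,z):
    P=np.array([atz(p,u,v,z)[:2] for u,v in c]); print(P.tolist(),'centre',P.mean(0))
    for i in range(4):
        d=P[(i+1)%4]-P[i]; print('  len',np.linalg.norm(d).round(1),'ang',np.degrees(np.arctan2(d[1],d[0])).round(1))
f=lambda L:[(330+(x-396)/6.6,120+y/6.6) for x,y in L]
g=lambda L:[(150+x/3.3,115+y/3.3) for x,y in L]
s(f([(625,60),(742,130),(603,358),(488,283)]),60)
s(g([(80,133),(200,96),(250,285),(135,325)]),79)
s(g([(32,100),(257,28),(360,352),(128,430)]),15)
E
```

```text
[[704.0193405791574, -118.58252682661413], [682.1150157499837, -154.1539113985447], [610.7535772530653, -111.22092786002574], [633.6480227334778, -76.57864162057567]] centre [ 657.6 -115.1]
  len 41.8 ang -121.6
  len 83.3 ang 149.0
  len 41.5 ang 56.5
  len 82.0 ang -30.8
[[641.6936014579453, 254.82103604153104], [664.7840460756179, 185.28614824067685], [551.7899609507296, 150.71665136161465], [528.0150181027104, 215.96836784534656]] centre [596.6 201.7]
  len 73.3 ang -71.6
  len 118.2 ang -163.0
  len 69.4 ang 110.0
  len 120.1 ang 18.9
[[679.7260001678005, 311.35124206117763], [728.9510090858646, 169.42838483928756], [519.1062984076252, 96.1920641903769], [469.8856239534152, 237.82472501394602]] centre [599.4 203.7]
  len 150.2 ang -70.9
  len 222.3 ang -160.8
  len 149.9 ang 109.2
  len 222.3 ang 19.3
```

step_arm(moves=[{"dp": [0, -20.5, -45.5], "delta_rot": [0, 0, 0]}, {"dp": [0, -20.5, -45.5], "delta_rot": [0, 0, 0]}, {"dp": [0, -20.5, -45.5], "delta_rot": [0, 0, 0]}, {"dp": [0, -20.5, -45.5], "delta_rot": [0, 0, 0]}, {"dp": [0, -20.5, -45.5], "delta_rot": [0, 0, 0]}, {"dp": [0, -20.5, -45.5], "delta_rot": [0, 0, 0]}, {"dp": [0, -20.5, -45.5], "delta_rot": [0, 0, 0]}, {"dp": [0, -20.5, -45.5], "delta_rot": [0, 0, 0]}, {"dp": [0, -20.5, -45.5], "delta_rot": [0, 0, 0]}, {"dp": [0, -20.5, -45.5], "delta_rot": [0, 0, 0]}, {"dp": [0, -20.5, -45.5], "delta_rot": [0, 0, 0]}, {"dp": [0, -20.5, -45.5], "delta_rot": [0, 0, 0]}, {"dp": [0, -20.5, -45.5], "delta_rot": [0, 0, 0]}, {"dp": [0, 0, 0], "delta_rot": [0.1413, 0, 0]}, {"dp": [0, 0, 0], "delta_rot": [0.1413, 0, 0]}, {"dp": [0, 0, 0], "delta_rot": [0.1413, 0, 0]}, {"dp": [0, 0, 0], "delta_rot": [0.1413, 0, 0]}, {"dp": [0, 0, 0], "delta_rot": [0.1413, 0, 0]}, {"dp": [0, 0, 0], "delta_rot": [0.1413, 0, 0]}, {"dp": [0, 0, 0], "delta_rot": [0, 0, 0]}])

```text
time: 2.95
position: [657.2, -114.8, 224.4]
orientation: [[-0.0, -0.514, -0.858], [-0.0, -0.858, 0.514], [-1.0, 0.0, 0.0]]
force: [-0.3, -0.0, 0.4]
opening: 93.9
```

```bash
cat > look.py <<'E'
from h import *
import sys
np.set_printoptions(precision=2,suppress=True)
st=manip.state(); R=np.array(st['orientation'])
print('t',st['time'],'pos',st['position'],'yaw(y)',np.degrees(np.arctan2(R[1,1],R[0,1])),'x',R[:,0],'F',st['force'],'open',round(st['opening'],2),'j6',st['joint_positions'][5])
E
python3 - <<'E'
exec(open('look.py').read())
p=shot('wrist','w1'); print(p['xyz'],p['orientation'],p['K'])
d=manip.tip_of(p,'insert')
for e in d[:2]: print(e, atz(p,e['centre'][1]*640,e['centre'][0]*400,0))
E
```

```text
t 2.95 pos [ 657.16 -114.83  224.35] yaw(y) -120.92162225851129 x [-0. -0. -1.] F [-0.33 -0.03  0.4 ] open 93.93 j6 105.04297652891846
[ 718.84 -151.27  384.49] [[-0.51 -0.83 -0.22]
 [-0.86  0.5   0.13]
 [ 0.    0.25 -0.97]] [[323.83   0.   316.98]
 [  0.   323.83 199.53]
 [  0.     0.     1.  ]]
{'centre': [0.4455, 0.4908], 'confidence': 0.58} [ 657.81 -111.26    0.  ]
```

View pics/w1.png

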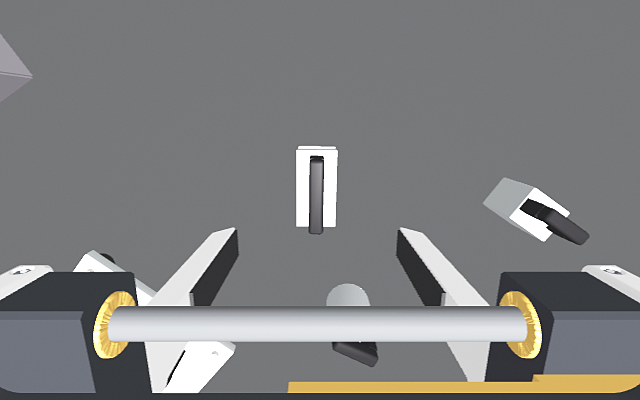

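The wrist view shows the insert aligned between the jaws: top face from (297,150) to (338,226), bar centred near column 316.

```bash
python3 - <<'E'
from h import *
np.set_printoptions(precision=2,suppress=True)
a=cv2.imread('pics/w1.png'); cv2.imwrite('pics/w1z.png',cv2.resize(a[135:245,280:355],None,fx=5.4,fy=5.4,interpolation=0))
p=manip.grab_frame('wrist')
C=[(296.5,150.5),(337.5,150.5),(338.5,226.5),(296,226.5)]
P=np.array([atz(p,u,v,60)[:2] for u,v in C]);print(P,P.mean(0))
# bar top at z=100
B=np.array([atz(p,u,v,100)[:2] for u,v in [(317,159),(316.5,233)]]); print(B,B.mean(0), np.degrees(np.arctan2(*(B[0]-B[1])[::-1])))
for i in range(4):
  d=P[(i+1)%4]-P[i]; print(np.linalg.norm(d),np.degrees(np.arctan2(d[1],d[0])))
E
```

```text
[[ 700.37 -116.76]
 [ 679.49 -151.86]
 [ 609.61 -113.01]
 [ 632.6   -74.37]] [ 655.52 -114.  ]
[[ 687.12 -132.59]
 [ 628.02  -96.9 ]] [ 657.57 -114.74] -31.124054947351897
40.842085623381784 -120.74469723603896
79.96133430647046 150.92929131959272
44.963117081464304 59.23941560253884
79.93467760180044 -32.02437711842962
```

View pics/w1z.png

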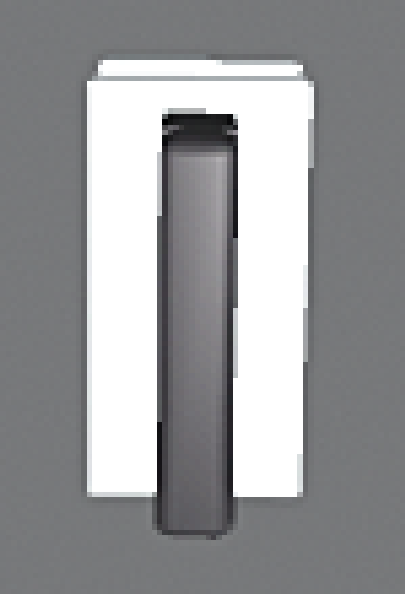

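step_arm(moves=[{"dp": [44, 0, 0], "delta_rot": [0.01, 0, 0]}, {"dp": [44, 0, 0], "delta_rot": [0, 0, 0]}, {"dp": [30, 0, 0], "delta_rot": [0, 0, 0]}, {"dp": [14, 0, 0], "delta_rot": [0, 0, 0]}, {"dp": [0, 0, 0], "delta_rot": [0, 0, 0]}])

```text
time: 3.6
position: [656.0, -114.5, 90.4]
orientation: [[-0.004, -0.522, -0.853], [0.001, -0.853, 0.522], [-1.0, 0.001, 0.004]]
force: [-0.1, 0.8, -0.1]
opening: 94.0
```

step_arm(hand=0, moves=[{"dp": [0, 0, 0], "delta_rot": [0, 0, 0]}, {"dp": [0, 0, 0], "delta_rot": [0, 0, 0]}, {"dp": [0, 0, 0], "delta_rot": [0, 0, 0]}, {"dp": [0, 0, 0], "delta_rot": [0, 0, 0]}, {"dp": [0, 0, 0], "delta_rot": [0, 0, 0]}, {"dp": [0, 0, 0], "delta_rot": [0, 0, 0]}, {"dp": [0, 0, 0], "delta_rot": [0, 0, 0]}, {"dp": [0, 0, 0], "delta_rot": [0, 0, 0]}])

```text
time: 4.4
position: [657.1, -114.8, 92.4]
orientation: [[-0.0, -0.523, -0.853], [-0.0, -0.853, 0.523], [-1.0, 0.0, 0.0]]
force: [-0.6, 0.2, 0.5]
opening: 33.0
```

step_arm(moves=[{"dp": [0, 0, 0], "delta_rot": [0, 0, 0]}, {"dp": [0, 0, 0], "delta_rot": [0, 0, 0]}, {"dp": [0, 0, 0], "delta_rot": [0, 0, 0]}, {"dp": [0, 0, 0], "delta_rot": [0, 0, 0]}, {"dp": [0, 0, 0], "delta_rot": [0, 0, 0]}])

```text
time: 4.9
position: [657.1, -114.8, 92.4]
orientation: [[-0.0, -0.523, -0.853], [0.0, -0.853, 0.523], [-1.0, 0.0, 0.0]]
force: [-0.6, 0.3, -0.6]
opening: 13.7
```

step_arm(moves=[{"dp": [-20, 0, 0], "delta_rot": [0, 0, 0]}, {"dp": [-40, 0, 0], "delta_rot": [0, 0, 0]}, {"dp": [-40, 0, 0], "delta_rot": [0, 0, 0]}, {"dp": [-35, 0, 0], "delta_rot": [0, 0, 0]}, {"dp": [0, 0, 0], "delta_rot": [0, 0, 0]}])

```text
time: 5.4
position: [659.9, -115.6, 233.1]
orientation: [[0.01, -0.523, -0.852], [-0.003, -0.853, 0.523], [-1.0, -0.003, -0.01]]
force: [0.7, -0.8, -2.0]
opening: 13.5
```

```bash
python3 - <<'E'
exec(open('look.py').read())
p=manip.grab_frame('side')
g=[(140+x/2.8,100+y/2.8) for x,y in [(168,313),(347,343),(307,417),(118,386)]]
P=np.array([atz(p,u,v,79)[:2] for u,v in g]);print(P,P.mean(0))
for i in range(4):
  d=P[(i+1)%4]-P[i]; print(np.linalg.norm(d),np.degrees(np.arctan2(d[1],d[0])))
b=p['img'];cv2.imwrite('pics/side1.png',cv2.resize(b[200:310,140:310],None,fx=4.7,fy=4.7,interpolation=3))
p=manip.grab_frame('top');b=p['img'];cv2.imwrite('pics/top1.png',cv2.resize(b[120:250,155:265],None,fx=4.6,fy=4.6,interpolation=3))
E
```

```text
t 5.4 pos [ 659.94 -115.62  233.1 ] yaw(y) -121.50899462660165 x [ 0.01 -0.   -1.  ] F [ 0.67 -0.75 -2.03] open 13.51 j6 105.63171028289672
[[661.44 189.35]
 [549.16 149.28]
 [528.89 214.45]
 [638.99 256.02]] [594.62 202.27]
119.21604312522528 -160.3589721722409
68.24831484355428 107.27715082846908
117.68514308338231 20.684569265073844
70.34491295563045 -71.38898697412154
```

View pics/side1.png

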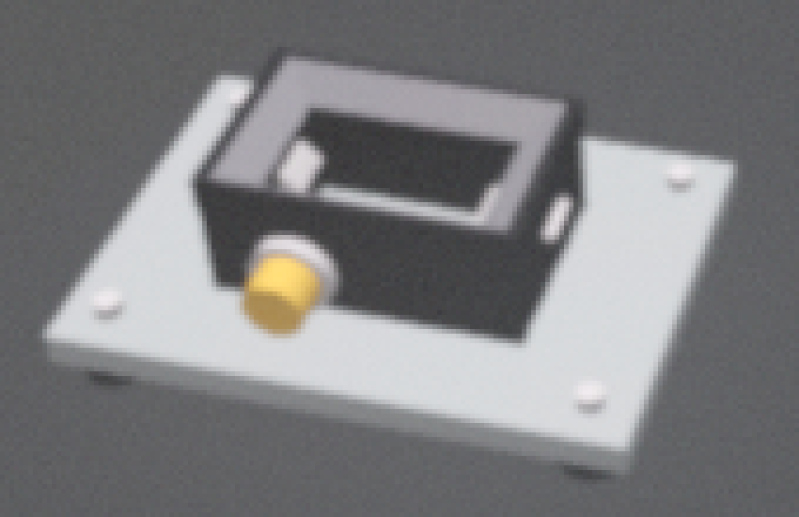

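View pics/top1.png

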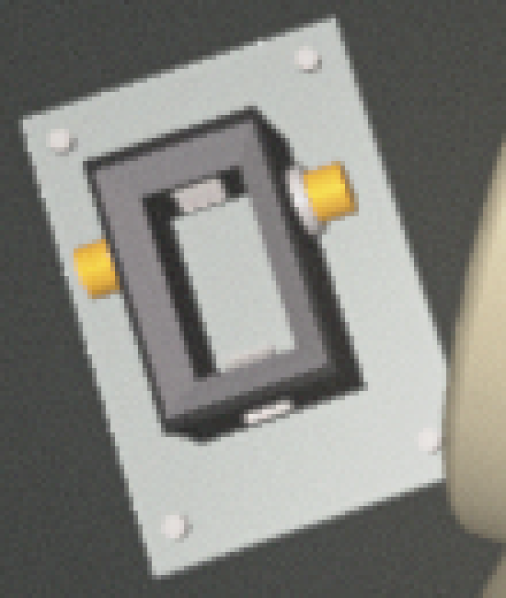

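```bash
python3 - <<'E'
exec(open('look.py').read())
for cam,pts,o,s,z in [('top',[(88,161),(254,108),(328,378),(164,432)],(155,120),4.6,79),('top',[(22,117),(336,17),(0,0),(152,577)],(155,120),4.6,17),('side',[(282,50),(582,101),(512,236),(197,182)],(140,200),4.7,79)]:
    p=manip.grab_frame(cam)
    P=np.array([atz(p,o[0]+x/s,o[1]+y/s,z)[:2] for x,y in pts]);print(cam,P.round(1).tolist(),P.mean(0),(P[1]+P[3])/2)
    for i in range(4):
      d=P[(i+1)%4]-P[i]; print(np.linalg.norm(d),np.degrees(np.arctan2(d[1],d[0])))
E
```

```text
t 5.5 pos [ 656.83 -114.75  227.11] yaw(y) -121.51243474883425 x [-0. -0. -1.] F [ 0.05  0.65 -4.22] open 13.94 j6 105.63449409097059
top [[642.3, 255.1], [666.0, 186.1], [550.2, 149.6], [527.2, 216.4]] [596.43 201.8 ] [596.6  201.26]
72.93420371612714 -71.02293586559702
121.4036794477577 -162.50147741364998
70.66794457578217 109.02669537415495
121.42756355531404 18.568324313730688
top [[678.9, 310.3], [727.8, 168.6], [734.7, 324.3], [469.5, 238.7]] [652.73 260.45] [598.67 203.6 ]
149.9609753219914 -70.95725539606224
155.89690027357773 87.45993826126548
278.6542539288233 -162.1001626216934
221.25355811927693 18.896795342920253
side [[663.7, 187.0], [550.9, 147.2], [528.0, 217.4], [637.8, 257.7]] [595.09 202.35] [594.35 202.49]
119.5370063464055 -160.57877199213195
73.83310345712931 108.09958317310925
116.97552909317295 20.17032183005211
75.3477796300788 -69.91832440897483
```

step_arm(moves=[{"dp": [0, 0, 0], "delta_rot": [-0.1472, 0, 0]}, {"dp": [0, 0, 0], "delta_rot": [-0.1472, 0, 0]}, {"dp": [0, 0, 0], "delta_rot": [-0.1472, 0, 0]}, {"dp": [0, 0, 0], "delta_rot": [-0.1472, 0, 0]}, {"dp": [0, 0, 0], "delta_rot": [-0.1472, 0, 0]}, {"dp": [0, 0, 0], "delta_rot": [-0.1472, 0, 0]}, {"dp": [0, -20, -2.9], "delta_rot": [0, 0, 0]}, {"dp": [0, -40, -5.8], "delta_rot": [0, 0, 0]}, {"dp": [0, -40, -5.8], "delta_rot": [0, 0, 0]}, {"dp": [0, -40, -5.8], "delta_rot": [0, 0, 0]}, {"dp": [0, -40, -5.8], "delta_rot": [0, 0, 0]}, {"dp": [0, -40, -5.8], "delta_rot": [0, 0, 0]}, {"dp": [0, -40, -5.8], "delta_rot": [0, 0, 0]}, {"dp": [0, -39, -5.8], "delta_rot": [0, 0, 0]}, {"dp": [0, -20, -2.9], "delta_rot": [0, 0, 0]}, {"dp": [0, 0, 0], "delta_rot": [0, 0, 0]}, {"dp": [0, 0, 0], "delta_rot": [0, 0, 0]}, {"dp": [0, 0, 0], "delta_rot": [0, 0, 0]}])

```text
time: 7.45
position: [596.4, 200.9, 226.8]
orientation: [[-0.001, 0.326, -0.945], [-0.001, -0.945, -0.326], [-1.0, 0.001, 0.001]]
force: [0.6, -0.1, -2.6]
opening: 13.9
```

```bash
python3 - <<'E'
exec(open('look.py').read())
p=manip.grab_frame('side');b=p['img'];cv2.imwrite('pics/side2.png',cv2.resize(b[90:310,120:340],None,fx=2.7,fy=2.7,interpolation=3))
p=shot('wrist','w2')
E
```

```text
t 7.45 pos [596.4  200.94 226.81] yaw(y) -70.99465685006386 x [-0. -0. -1.] F [ 0.64 -0.07 -2.61] open 13.9 j6 83.31833007765253
```

View pics/side2.png

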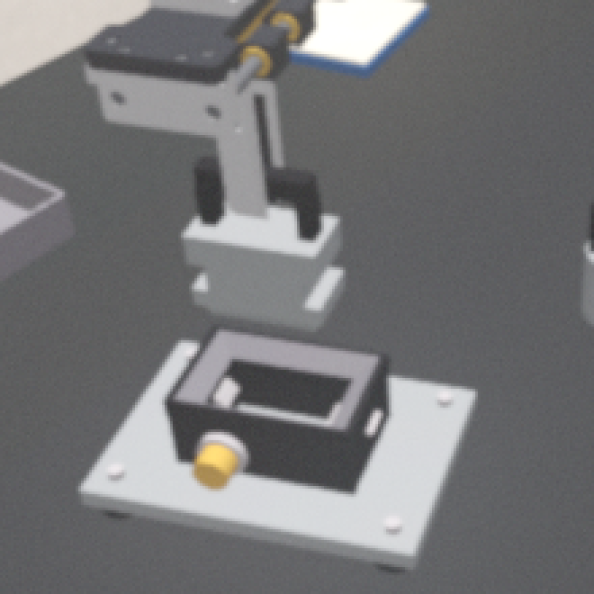

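View pics/w2.png

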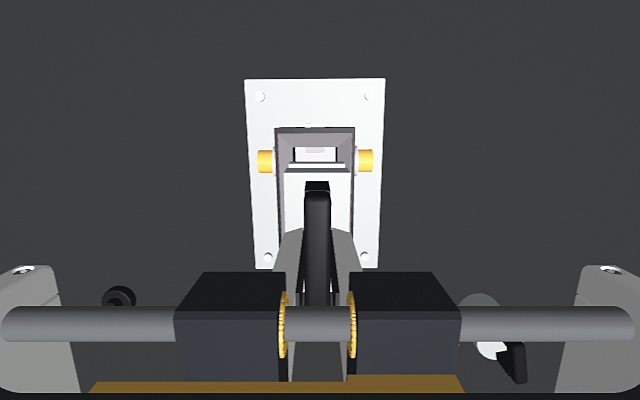

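The side view shows the insert squarely over the mouth. In the wrist view the plate's corners are near (245,79), (384,79), (378,268) and (256,268). I'll compute the residual from these.

```bash
python3 - <<'E'
exec(open('look.py').read())
p=manip.grab_frame('wrist')
a=p['img'];cv2.imwrite('pics/w2z.png',cv2.resize(a[70:280,235:395],None,fx=2.8,fy=2.8,interpolation=3))
T=st['position']
def loc(u,v,z):
    return R.T@(atz(p,u,v,z)-T)
for n,u,v,z in [('plate',245,79,17),('plate',384,79,17),('plate',378,268,17),('plate',256,268,17),('rim',275,127,79),('rim',355,127,79),('knobL',258,161,50),('knobR',373,160,50),('slot',296,147,65),('slot',336,147,65),('insTop',285,173,195),('insTop',352,173,195)]:
    print(n,loc(u,v,z))
E
```

```text
t 7.55 pos [596.79 200.62 227.13] yaw(y) -71.02697543947488 x [-0. -0. -1.] F [ 0.13 -0.3  -3.04] open 13.48 j6 83.29959588479089
plate [ 210.03  -78.23 -110.25]
plate [ 210.09   71.48 -110.35]
plate [210.24  75.71 112.29]
plate [210.18 -76.81 112.29]
rim [148.08 -39.75 -61.88]
rim [148.11  34.6  -61.92]
knobL [177.09 -62.24 -26.25]
knobR [177.14  57.74 -27.35]
slot [162.1  -21.42 -42.16]
slot [162.11  18.05 -42.18]
insTop [ 32.1  -20.03 -38.82]
insTop [ 32.12  20.22 -38.84]
```

View pics/w2z.png

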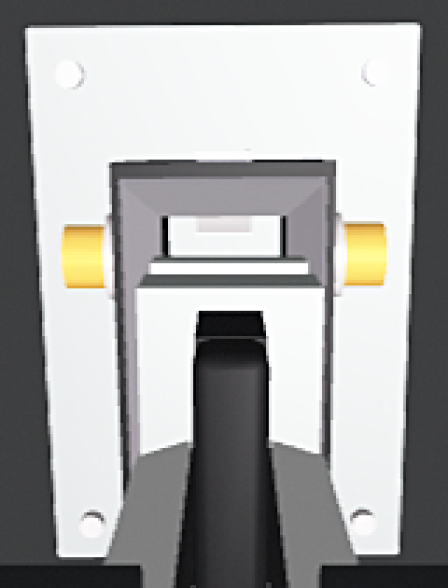

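step_arm(moves=[{"dp": [0, -2.2, 0], "delta_rot": [-0.008, 0, 0]}, {"dp": [20, 0, 0], "delta_rot": [0, 0, 0]}, {"dp": [20, 0, 0], "delta_rot": [0, 0, 0]}, {"dp": [15, 0, 0], "delta_rot": [0, 0, 0]}, {"dp": [10, 0, 0], "delta_rot": [0, 0, 0]}, {"dp": [5, 0, 0], "delta_rot": [0, 0, 0]}, {"dp": [5, 0, 0], "delta_rot": [0, 0, 0]}, {"dp": [0, 0, 0], "delta_rot": [0, 0, 0]}, {"dp": [0, 0, 0], "delta_rot": [0, 0, 0]}])

```text
time: 8.5
position: [596.3, 203.9, 153.0]
orientation: [[0.001, 0.335, -0.942], [0.0, -0.942, -0.335], [-1.0, 0.0, -0.001]]
force: [0.7, -0.1, -3.0]
opening: 13.7
```

```bash
python3 - <<'E'
exec(open('look.py').read())
p=manip.grab_frame('side');b=p['img'];cv2.imwrite('pics/side3.png',cv2.resize(b[90:310,120:340],None,fx=2.7,fy=2.7,interpolation=3))
p=manip.grab_frame('wrist');cv2.imwrite('pics/w3z.png',cv2.resize(p['img'][70:280,235:395],None,fx=2.8,fy=2.8,interpolation=3))
E
```

```text
t 8.5 pos [596.34 203.93 152.99] yaw(y) -70.45350177931599 x [ 0.  0. -1.] F [ 0.73 -0.14 -2.97] open 13.71 j6 83.01528463403002
```

View pics/side3.png

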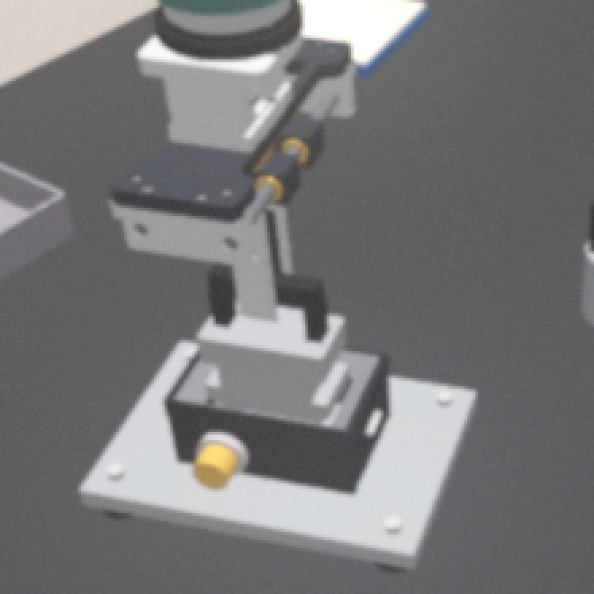

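View pics/w3z.png

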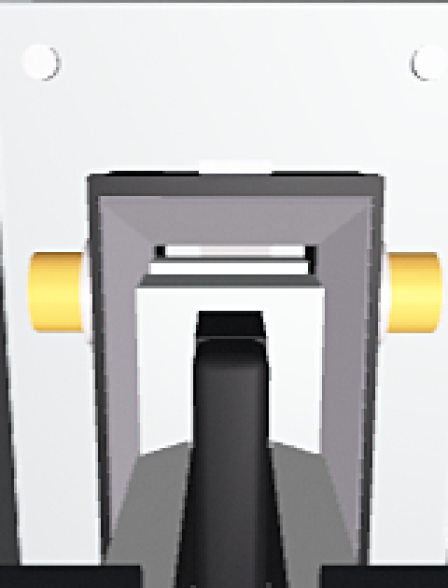

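step_arm(moves=[{"dp": [2, 1.3, 0], "delta_rot": [0, 0, 0]}, {"dp": [3, 0, 0], "delta_rot": [0, 0, 0]}, {"dp": [3, 0, 0], "delta_rot": [0, 0, 0]}, {"dp": [0, 0, 0], "delta_rot": [0, 0, 0]}])

```text
time: 9.0
position: [596.7, 202.7, 144.1]
orientation: [[0.001, 0.335, -0.942], [0.0, -0.942, -0.335], [-1.0, 0.0, -0.001]]
force: [0.9, -0.0, -2.8]
opening: 13.7
```

No contact yet, so I'll go on down in small steps.

step_arm(moves=[{"dp": [2, 0, 0], "delta_rot": [0, 0, 0]}, {"dp": [2, 0, 0], "delta_rot": [0, 0, 0]}, {"dp": [0, 0, 0], "delta_rot": [0, 0, 0]}])

```text
time: 9.3
position: [597.3, 202.9, 142.0]
orientation: [[0.003, 0.335, -0.942], [0.001, -0.942, -0.335], [-1.0, 0.0, -0.003]]
force: [-0.2, -0.6, 5.3]
opening: 13.8
```

step_arm(moves=[{"dp": [2, 0, 0], "delta_rot": [0, 0, 0]}, {"dp": [2, 0, 0], "delta_rot": [0, 0, 0]}, {"dp": [0, 0, 0], "delta_rot": [0, 0, 0]}])

```text
time: 9.6
position: [597.6, 202.9, 138.5]
orientation: [[0.004, 0.335, -0.942], [0.001, -0.942, -0.335], [-1.0, 0.001, -0.004]]
force: [-0.5, -0.3, 6.5]
opening: 13.4
```

step_arm(moves=[{"dp": [2, 0, 0], "delta_rot": [0, 0, 0]}, {"dp": [2, 0, 0], "delta_rot": [0, 0, 0]}, {"dp": [0, 0, 0], "delta_rot": [0, 0, 0]}])

```text
time: 9.9
position: [596.8, 202.6, 133.4]
orientation: [[0.002, 0.335, -0.942], [0.0, -0.942, -0.335], [-1.0, 0.001, -0.002]]
force: [0.0, -0.9, 0.1]
opening: 13.5
```

step_arm(moves=[{"dp": [3, 0, 0], "delta_rot": [0, 0, 0]}, {"dp": [3, 0, 0], "delta_rot": [0, 0, 0]}, {"dp": [3, 0, 0], "delta_rot": [0, 0, 0]}, {"dp": [0, 0, 0], "delta_rot": [0, 0, 0]}])

```text
time: 10.3
position: [595.8, 202.5, 122.2]
orientation: [[-0.002, 0.335, -0.942], [-0.0, -0.942, -0.335], [-1.0, -0.0, 0.002]]
force: [0.2, 0.5, -3.3]
opening: 13.8
```

step_arm(moves=[{"dp": [2, 0, 0], "delta_rot": [0, 0, 0]}, {"dp": [2, 0, 0], "delta_rot": [0, 0, 0]}, {"dp": [2, 0, 0], "delta_rot": [0, 0, 0]}, {"dp": [0, 0, 0], "delta_rot": [0, 0, 0]}])

```text
time: 10.7
position: [595.8, 202.5, 117.4]
orientation: [[-0.001, 0.335, -0.942], [-0.0, -0.942, -0.335], [-1.0, -0.0, 0.001]]
force: [-0.5, -1.0, 0.7]
opening: 13.7
```

step_arm(moves=[{"dp": [1, 0, 0], "delta_rot": [0, 0, 0]}, {"dp": [1, 0, 0], "delta_rot": [0, 0, 0]}, {"dp": [0, 0, 0], "delta_rot": [0, 0, 0]}])

```text
time: 11.0
position: [595.8, 202.6, 117.3]
orientation: [[0.0, 0.335, -0.942], [-0.0, -0.942, -0.335], [-1.0, 0.0, 0.0]]
force: [-3.4, -0.5, 8.6]
opening: 14.0
```

step_arm(moves=[{"dp": [1.5, 0, 0], "delta_rot": [0, 0, 0]}, {"dp": [0, 0, 0], "delta_rot": [0, 0, 0]}, {"dp": [0, 0, 0], "delta_rot": [0, 0, 0]}])

```text
time: 11.3
position: [595.9, 202.7, 117.3]
orientation: [[0.001, 0.335, -0.942], [0.0, -0.942, -0.335], [-1.0, 0.0, -0.001]]
force: [-5.3, -1.0, 15.5]
opening: 13.6
```

step_arm(moves=[{"dp": [1.5, 0, 0], "delta_rot": [0, 0, 0]}, {"dp": [0, 0, 0], "delta_rot": [0, 0, 0]}, {"dp": [0, 0, 0], "delta_rot": [0, 0, 0]}])

```text
time: 11.6
position: [595.9, 202.8, 117.3]
orientation: [[0.002, 0.335, -0.942], [0.001, -0.942, -0.335], [-1.0, 0.0, -0.002]]
force: [-7.1, -1.1, 21.4]
opening: 13.8
```

step_arm(moves=[{"dp": [-3, 0, 0], "delta_rot": [0, 0, 0]}, {"dp": [-2, 0, 0], "delta_rot": [0, 0, 0]}, {"dp": [-2, 0, 0], "delta_rot": [0, 0, 0]}, {"dp": [-2, 0, 0], "delta_rot": [0, 0, 0]}, {"dp": [-2, 0, 0], "delta_rot": [0, 0, 0]}, {"dp": [0, 0, 0], "delta_rot": [0, 0, 0]}])

```text
time: 12.2
position: [596.0, 202.5, 122.4]
orientation: [[-0.002, 0.335, -0.942], [-0.0, -0.942, -0.335], [-1.0, -0.0, 0.002]]
force: [0.2, 0.4, -8.0]
opening: 13.5
```

step_arm(moves=[{"dp": [-2, 0, 0], "delta_rot": [0, 0, 0]}, {"dp": [-2, 0, 0], "delta_rot": [0, 0, 0]}, {"dp": [0, 0, 0], "delta_rot": [0, 0, 0]}])

```text
time: 12.5
position: [596.0, 202.5, 126.9]
orientation: [[-0.001, 0.335, -0.942], [-0.0, -0.942, -0.335], [-1.0, -0.0, 0.001]]
force: [0.4, 0.2, -11.0]
opening: 13.6
```

step_arm(moves=[{"dp": [-2, 0, 0], "delta_rot": [0, 0, 0]}, {"dp": [-2, 0, 0], "delta_rot": [0, 0, 0]}, {"dp": [-2, 0, 0], "delta_rot": [0, 0, 0]}, {"dp": [0, 0, 0], "delta_rot": [0, 0, 0]}, {"dp": [0, 0, 0], "delta_rot": [0, 0, 0]}])

```text
time: 13.0
position: [595.6, 202.4, 131.6]
orientation: [[-0.003, 0.335, -0.942], [-0.001, -0.942, -0.335], [-1.0, -0.0, 0.003]]
force: [3.1, 0.5, -23.9]
opening: 14.1
```

step_arm(moves=[{"dp": [-2, 0, 0], "delta_rot": [0, 0, 0]}, {"dp": [0, 0, 0], "delta_rot": [0, 0, 0]}, {"dp": [0, 0, 0], "delta_rot": [0, 0, 0]}, {"dp": [0, 0, 0], "delta_rot": [0, 0, 0]}, {"dp": [0, 0, 0], "delta_rot": [0, 0, 0]}, {"dp": [0, 0, 0], "delta_rot": [0, 0, 0]}, {"dp": [0, 0, 0], "delta_rot": [0, 0, 0]}, {"dp": [0, 0, 0], "delta_rot": [0, 0, 0]}])

```text
time: 13.8
position: [595.1, 202.4, 131.8]
orientation: [[-0.005, 0.334, -0.942], [-0.001, -0.942, -0.334], [-1.0, -0.001, 0.005]]
force: [4.4, 0.6, -32.8]
opening: 13.8
```

```bash
python3 - <<'E'
exec(open('look.py').read())
p=manip.grab_frame('side');b=p['img'];cv2.imwrite('pics/side4.png',cv2.resize(b[90:310,120:340],None,fx=2.7,fy=2.7,interpolation=3))
E
```

```text
t 13.8 pos [595.13 202.44 131.81] yaw(y) -70.46076080019634 x [-0. -0. -1.] F [  4.36   0.6  -32.85] open 13.79 j6 82.90011949284751
```

View pics/side4.png

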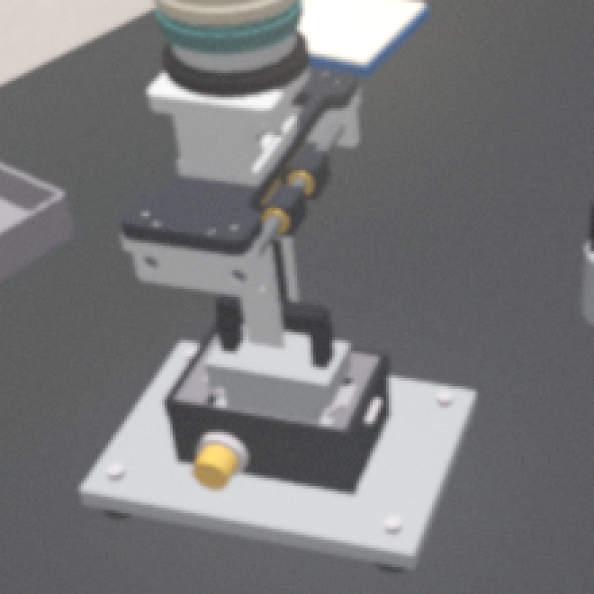

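The pull stopped hard 14.5 mm up, at about 30 N, and was held there for about 0.8 s, so it is latched. The side view shows the insert still held in the mouth. I'll press it back home.

step_arm(moves=[{"dp": [4, 0, 0], "delta_rot": [0, 0, 0]}, {"dp": [4, 0, 0], "delta_rot": [0, 0, 0]}, {"dp": [4, 0, 0], "delta_rot": [0, 0, 0]}, {"dp": [4, 0, 0], "delta_rot": [0, 0, 0]}, {"dp": [3, 0, 0], "delta_rot": [0, 0, 0]}, {"dp": [0, 0, 0], "delta_rot": [0, 0, 0]}])

```text
time: 14.45
position: [598.0, 203.0, 118.2]
orientation: [[0.004, 0.335, -0.942], [0.001, -0.942, -0.335], [-1.0, 0.001, -0.004]]
force: [-0.7, -0.7, -2.7]
opening: 13.5
```

step_arm(moves=[{"dp": [2, 0, 0], "delta_rot": [0, 0, 0]}, {"dp": [1, 0, 0], "delta_rot": [0, 0, 0]}, {"dp": [0, 0, 0], "delta_rot": [0, 0, 0]}, {"dp": [0, 0, 0], "delta_rot": [0, 0, 0]}])

```text
time: 14.85
position: [598.9, 203.3, 117.4]
orientation: [[0.007, 0.335, -0.942], [0.002, -0.942, -0.335], [-1.0, 0.001, -0.007]]
force: [-0.7, 0.4, 8.9]
opening: 14.2
```

step_arm(moves=[{"dp": [1.5, 0, 0], "delta_rot": [0, 0, 0]}, {"dp": [0, 0, 0], "delta_rot": [0, 0, 0]}, {"dp": [-1.5, 0, 0], "delta_rot": [0, 0, 0]}])

```text
time: 15.15
position: [598.7, 203.2, 117.4]
orientation: [[0.007, 0.335, -0.942], [0.002, -0.942, -0.335], [-1.0, 0.001, -0.007]]
force: [0.6, -0.0, 3.4]
opening: 13.9
```

step_arm(hand=45, moves=[{"dp": [0, 0, 0], "delta_rot": [0, 0, 0]}, {"dp": [0, 0, 0], "delta_rot": [0, 0, 0]}, {"dp": [0, 0, 0], "delta_rot": [0, 0, 0]}, {"dp": [0, 0, 0], "delta_rot": [0, 0, 0]}, {"dp": [0, 0, 0], "delta_rot": [0, 0, 0]}, {"dp": [0, 0, 0], "delta_rot": [0, 0, 0]}])

```text
time: 15.75
position: [596.3, 202.6, 113.1]
orientation: [[-0.0, 0.335, -0.942], [-0.0, -0.942, -0.335], [-1.0, 0.0, 0.0]]
force: [0.3, 0.5, -0.5]
opening: 45.1
```

step_arm(moves=[{"dp": [-15, 0, 0], "delta_rot": [0, 0, 0]}, {"dp": [-40, 0, 0], "delta_rot": [0, 0, 0]}, {"dp": [-45, 0, 0], "delta_rot": [0, 0, 0]}, {"dp": [-40, 0, 0], "delta_rot": [0, 0, 0]}, {"dp": [0, 0, 0], "delta_rot": [0, 0, 0]}, {"dp": [0, 0, 0], "delta_rot": [0, 0, 0]}])

```text
time: 16.35
position: [596.7, 202.7, 254.3]
orientation: [[0.002, 0.335, -0.942], [0.0, -0.942, -0.335], [-1.0, 0.0, -0.002]]
force: [0.9, -0.6, -0.4]
opening: 45.0
```

```bash
python3 - <<'E'
exec(open('look.py').read())
p=manip.grab_frame('side');b=p['img'];cv2.imwrite('pics/side5.png',cv2.resize(b[90:310,120:420],None,fx=2.6,fy=2.6,interpolation=3))
# predicted outline corners when home
c=np.array([596.5,202.5]);a=np.radians(19.5);ex=np.array([np.cos(a),np.sin(a)]);ey=np.array([-ex[1],ex[0]])
for z,n in((125,(35,7)),(85,(40,20))):
  for sx,sy in((1,1),(1,-1),(-1,-1),(-1,1)):
    q=proj(p,[*(c+sx*n[0]*ex+sy*n[1]*ey),z]); print(z,sx,sy,(q-[120,90])*2.6)
E
```

```text
t 16.35 pos [596.72 202.74 254.33] yaw(y) -70.44842444519942 x [ 0.  0. -1.] F [ 0.95 -0.59 -0.36] open 44.96 j6 82.89604046509073
125 1 1 [204.22 306.71]
125 1 -1 [213.18 293.32]
125 -1 -1 [316.4  310.44]
125 -1 1 [308.76 324.28]
85 1 1 [196.86 365.58]
85 1 -1 [221.64 326.77]
85 -1 -1 [334.8  346.06]
85 -1 1 [314.08 386.3 ]
```

View pics/side5.png

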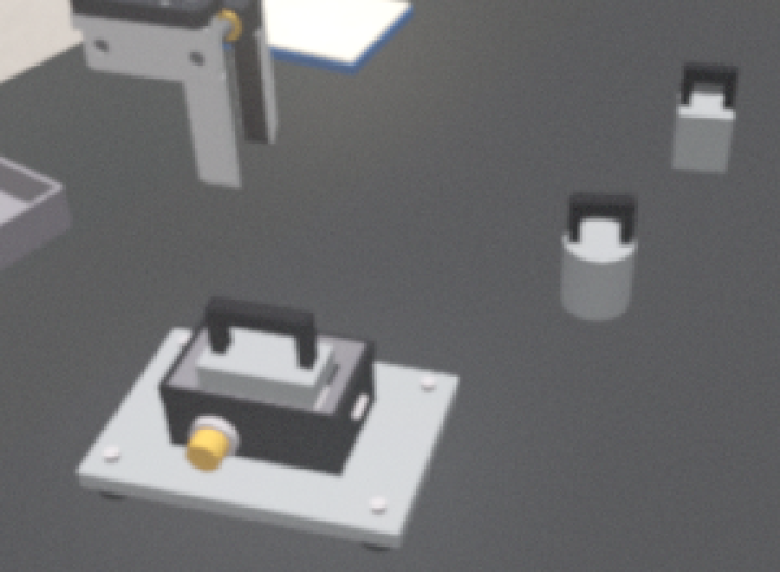

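The side view shows the insert seated in the dock. Its handle top at (207–316, 297–320) and block top at (200,365) match the predicted outline for fully home. Both bystanders are where they were, and the gripper is well clear.

```bash
python3 -c "
from rig import manip
print(manip.state()['time'],manip.sign_off())"
```

```text
the job is handed in; nothing more can be done
16.4 None
```

The long insert is in the dock, latched, fully home and released, and I handed the job in at 16.4 s.

- **Seating:** I gripped it by the handle and pressed it past the catches with about 8–9 N. It stopped hard with the tool at 117.3 mm, where about 117 mm was expected for fully home, and I pressed on to about 24 N.
- **Pull test:** Pulled straight up, it met the spring and stopped hard 14.5 mm up. I held about 30 N there for about 0.8 s and it did not come free.
- **Final state:** I pressed it back to the same height (117.4 mm), released it and withdrew to 254 mm. In the last side view, its outline matches the predicted home position to about a pixel. The round and short inserts had not moved.

No check failed. The 8–9 N was a bit below the stated 10–15 N, but I read force only at the end of each call, so the peak may have been missed. The estimates of the dock's position differed by about 2 mm between cameras, and I corrected for that with the wrist view before inserting.

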